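Return the bench kit to its fitted docks

TASK

Tidy the bench: put the capped centrifuge tube, the brown bottle, the bench timer and the film carton each into the grey dock that matches its shape and size (small round, large round, nearly square, oblong). Each must sit flat on the floor of its dock, tube and bottle upright, timer face up and carton right way up, square between their corner posts; set things down rather than drop them, and do not disturb the agar dish standing among them.

Things in the scene. Friction and masses are not known exactly. Their poses are not given: they have to be found in the camera images.
- tube: Centrifuge tube with blue screw cap, standing upright on a flat skirt: body 28 mm diameter, cap 33 mm diameter from 102 mm up, 116 mm tall, 35 g. Origin: centre of its underside; z up its axis. Grip the body, e.g. 75 mm above the underside.
- bottle: Brown reagent bottle with black screw cap, standing upright: body 52 mm diameter up to about 76 mm, cap 34 mm diameter, 94 mm tall, about 120 g. Origin: centre of its underside; z up its axis.
- timer: White bench timer lying flat on its back, face up: 70 mm along its x, 66 mm along its y, 18 to 20 mm high, 60 g. Origin: centre of its underside. Grip it across the 66 mm (along y).
- carton: Film carton lying flat, cream with a green end: 52 mm along its x, 125 mm along its y, 52 mm high, about 180 g. Origin: centre of its underside. Grip it across the 52 mm (along x).
- tube_dock: Small round grey cup dock for the tube: inside 44 mm diameter, rim 22 mm above the worktop, floor 5 mm above the worktop, foot flange 64 mm diameter. Origin: centre of its underside, on the worktop. Fixed; place and yaw vary.
- bottle_dock: Large round grey cup dock for the bottle: inside 68 mm diameter, rim 20 mm above the worktop, floor 5 mm above the worktop, foot flange 88 mm diameter. Origin: centre of its underside, on the worktop. Fixed; place and yaw vary.
- timer_dock: Nearly square grey dock for the timer: a base plate 98 mm (x) by 94 mm (y) with four L-shaped corner posts, 86 mm (x) by 82 mm (y) between them; floor 5 mm and post tops 15 mm above the worktop. The middle 54 mm of each side is open for fingers. The timer may lie turned by quarter turns. Origin: centre of its underside. Fixed; place and yaw vary.
- carton_dock: Oblong grey dock for the carton: a base plate 82 mm (x) by 155 mm (y) with four L-shaped corner posts, 70 mm (x) by 143 mm (y) between them; floor 5 mm and post tops 20 mm above the worktop; the sides are open between the posts. The carton may lie either end first. Origin: centre of its underside. Fixed; place and yaw vary.
- dish: Bystander: flat round agar dish with reddish agar, 64 mm diameter, 15 mm high, loose near the middle of the work. Origin: centre of its underside. Not to be moved.
Things that resemble listed ones, but are neither listed nor needed, are in the scene too. Several things have the shape of the bottle; the one meant has the colours described above. What is shaped like the timer but purple is not meant.

How it is judged:
By the outcome, as a careful person would: the job done as asked, in the order asked, and still so for the second after the job is handed in, with the robot touching nothing.
It also fails if it takes over 112 s, if anything falls off the work surface, if the arm or the gripper's body presses on something with over 40 N, if the wrist force passes 120 N, or if a joint passes its speed limit or range.

ROBOT

A 6-joint arm with a two-finger parallel gripper is mounted at the origin on a cart in front of the work surface, level with it; the furniture and walls round the work are solid. World frame = base frame: x ahead of the robot, y to its left, z up, the work surface at z = 0. Lengths are in m, angles in rad, forces in N, time in s.
With the tool pointing down it reaches from about 0.375 to 0.9 m from the base axis. Payload 3.1 kg.
Tool frame: the origin (TCP) lies on the centre line of the jaws, within the pads' length; the fingertips stand 19 mm ahead of it and the grasp point (between the pads) is the TCP; z points along the fingers, y is the line along which they close (so a half turn about z gives the same grasp; the last joint's range is limited). The gripper opens to 87 mm and grips with 3 to 60 N. Pads are 19 mm wide; open, the fingers measure 117 mm over their backs; the gripper's body (75 mm by 190 mm) begins 51 mm behind the grasp point.
Start: joints at [1.075, 0.527, 1.433, -0, 1.181, -0.178], TCP at [0.195, 0.594, 0.242] pointing down, gripper open.
Joint ranges: [-3.08, 3.08], [-0.75, 2.2], [0.22, 2.44], [-1.43, 4.57], [0, 2.65], [-2.85, 2.85]. Speed limits (rad/s): [2.79, 2.79, 3.14, 3.14, 3.14, 3.14].

INTERFACE

Orientations are given as a 3x3 rotation matrix whose columns are the frame's x, y, z axes.
In Python, from workcell import sensors, imaging, ticket gives the robot as it stands.
- The arm moves only by the tool arm_command, never from a script. Its argument "commands" is text: rows parted by semicolons, each of 7 numbers parted by spaces: the shift along the tool's x, y, z each as a share of 0.25 m, from -1 to 1, then the turn, a rotation vector about the tool's x, y, z each as a share of pi rad, from -1 to 1, then the opening, from -1 (shut) to 1 (fully open). In form: dx dy dz wx wy wz jaw; .... A call has 1 to 8 rows; each row is the pose to reach, as a shift and turn from the pose commanded when the call began, along the tool's axes at that moment, turning the shorter way round; what a row does not reach only later rows make up. A row lasts 1/8 s, in which the tool goes at most 62.5 mm and 10.7 degrees, less where a joint would pass 70% of its speed; a pose out of reach is approached as far as the arm can. A call with a number of a shift or a turn outside -1 to 1 is refused whole. A call with a gripper value outside its range is refused whole. The fingers move at their own pace and stop on an object; "force" is the grip in N (left out, the last holds). Time passes only in rows, so rows that repeat a pose let the fingers close. It gives the time, the measured TCP pose, the force, the opening and the grip force at its end, in the units of the state.
- sensors.observe(): the state, without advancing time (a new reading comes with each control period).
- imaging.grab_frame(name): name is "side" or "top" or "wrist"; returns a dict with "pixels" (480x640x3 uint8, red, green, blue), "fx", "fy", "cx", "cy" (pixels), "world_to_cam" (4x4, takes a point from world to camera coordinates); the wrist camera has in their place "tool_from_camera" (4x4, takes a point from camera to tool coordinates, whose origin is the TCP and whose axes are the flange's). Camera axes: x right, y down, z forward; pixel columns grow to the right and rows downward; lengths in m; the calibration is good to about 2 mm. A picture is of the moment at which its call begins: read the wrist's pose just before it. There is no depth.
- ticket.finish_job(): hands the job in; it is judged then, once.
The state is a dict: "clock": time; "qpos": joint angles; "qvel": joint speeds; "effort": joint torques, N m; "eef_pos": TCP position; "tool_rot": TCP orientation; "ft_force": force on the tool from outside, world axes, zero at the start; "moment": the same for the moment, N m; "width": opening from 0.0 (shut) to 1.0 (fully open); "finger_force": force on a finger pad.
Only numpy, scipy, OpenCV 4.12 (cv2) and the standard library are available. Lean on these libraries where they do the work, as an engineer would, in place of code of your own. Each camera call takes 0.05 s, during which the arm holds its last target. There are 200 camera calls.

## Working session

There is one attempt and no reset: what is moved stays moved. The work goes in short steps, Python scripts to look and compute and a tool call to move; the robot and the scene stay as the last step left them, time stands still between calls to the robot, and variables do not carry over. Pictures are saved under pics/ and viewed, at most 14 in all, crops included, and the job is handed in when it is done.

Besides the shell and the picture viewer there is one more tool, called after "Emit:" by a JSON object that holds its "fn" and its "kwargs". arm_command: Moves the arm, as the interface text tells. Shift numbers are shares of 0.25 m and turn numbers shares of pi rad, none past 1 either way. Its arguments: {"type":"object","properties":{"commands":{"type":"string"},"force":{"type":"number"}},"required":["commands"]}

```bash
mkdir -p pics; ls; python3 - <<'E'
from workcell import sensors, imaging
import cv2,pickle
s=sensors.observe();print(s)
d={}
for n in("top","side"):
    f=imaging.grab_frame(n);d[n]=f;cv2.imwrite(f"pics/{n}0.png",f["pixels"][:,:,::-1]);print(n,f["fx"],f["cx"],f["cy"],f["world_to_cam"].round(3).tolist())
pickle.dump(d,open("f0.pkl","wb"))
E
```

```text
pics
{'clock': 0.0, 'qpos': array([ 1.07548969e+00,  5.28456402e-01,  1.43388893e+00, -4.48681567e-05,
        1.18135217e+00, -1.78494200e-01]), 'qvel': array([ 1.80569842e-03,  6.39902742e-04, -1.75484906e-05, -4.91668350e-04,
        2.08031976e-03,  1.05636855e-03]), 'effort': array([ 8.24344243e-04, -4.40035915e+01, -1.76596177e+01,  6.35028072e-02,
        5.80092939e-02, -1.37900233e-04]), 'eef_pos': array([0.19436583, 0.59329849, 0.24058182]), 'tool_rot': array([[-9.50238456e-01,  3.11521984e-01, -9.63915819e-04],
       [ 3.11523298e-01,  9.50236672e-01, -1.87162009e-03],
       [ 3.32897354e-04, -2.07876762e-03, -9.99997784e-01]]), 'ft_force': array([ 0.2458522 , -0.12316459, -0.20970264]), 'moment': array([-0.00617602,  0.0032444 , -0.02389425]), 'finger_force': 0.0, 'width': 0.9996788970946795}
top 499.96266245119455 318.8384529202857 251.1253311094211 [[0.029, -0.999, 0.017, -0.048], [-0.989, -0.031, -0.144, 0.499], [0.144, -0.013, -0.989, 1.248], [0.0, 0.0, 0.0, 1.0]]
side 509.8132366310708 316.8582086511901 242.87297868644848 [[1.0, 0.015, 0.022, -0.489], [0.027, -0.565, -0.825, -0.019], [0.0, 0.825, -0.565, 1.431], [0.0, 0.0, 0.0, 1.0]]
```

View pics/top0.png

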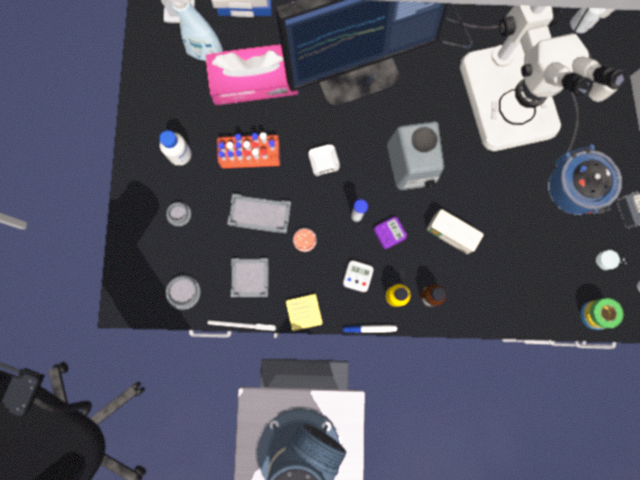

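View pics/side0.png

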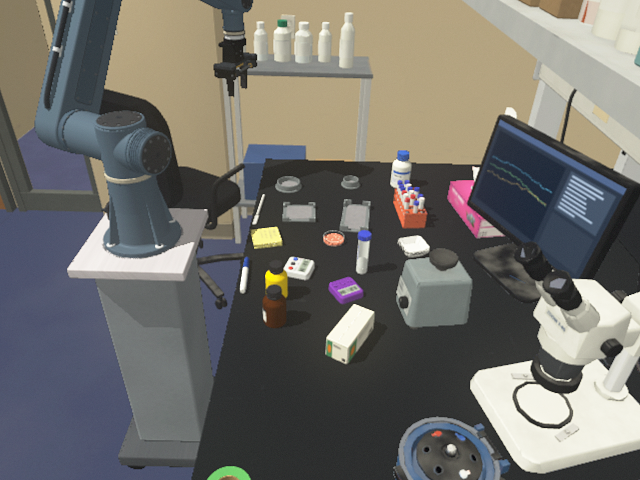

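Top view: the tube's blue cap is at (360,208), the tube dock at (178,213), the bottle dock at (183,292), the carton dock at (260,213), the timer dock at (250,277), the carton at (455,231) and the dish at (304,240).

Bottle-shaped candidates are brown at (433,295), yellow at (398,295) and a white one with a blue cap at (175,148). Brown with a black cap fits the description. Timer-shaped candidates are white with a display at (359,276), purple at (391,233), and a plain white piece at (324,160). The white one with the display fits.

I'll measure now and confirm in a crop.

```bash
cat > h.py <<'E'
import numpy as np,cv2
from workcell import sensors,imaging
def cast(f,uv,z):
    "pixels -> world points on plane z"
    M=f["cam_to_world"] if "cam_to_world" in f else np.linalg.inv(f["world_to_cam"])
    uv=np.atleast_2d(np.asarray(uv,float))
    d=np.c_[(uv[:,0]-f["cx"])/f["fx"],(uv[:,1]-f["cy"])/f["fy"],np.ones(len(uv))]@M[:3,:3].T
    o=M[:3,3]; return (o+d*((z-o[2])/d[:,2])[:,None])[:,:2]
def wrist():
    s=sensors.observe();f=imaging.grab_frame("wrist")
    T=np.eye(4);T[:3,:3]=s["tool_rot"];T[:3,3]=s["eef_pos"];f["cam_to_world"]=T@f["tool_from_camera"];return s,f
def project(f,p):
    W=f["world_to_cam"] if "world_to_cam" in f else np.linalg.inv(f["cam_to_world"])
    c=W[:3,:3]@np.asarray(p)+W[:3,3];return f["fx"]*c[0]/c[2]+f["cx"],f["fy"]*c[1]/c[2]+f["cy"]
def big(mask):
    return max(cv2.findContours(mask.astype(np.uint8),cv2.RETR_EXTERNAL,cv2.CHAIN_APPROX_NONE)[0],key=cv2.contourArea)[:,0]
def rect(P):
    "world points -> centre, sides mm, direction (deg) of long side"
    (c,(w,h),a)=cv2.minAreaRect((P*1000).astype(np.float32))
    if w<h:w,h,a=h,w,a+90
    return np.round(c,1),round(w,1),round(h,1),round((a+90)%180-90,1)
E
python3 - <<'E'
from h import *
import pickle
d=pickle.load(open("f0.pkl","rb"));t=d["top"]
print("cams",[np.linalg.inv(d[k]["world_to_cam"])[:3,3].round(3) for k in d])
hsv=cv2.cvtColor(t["pixels"],cv2.COLOR_RGB2HSV);H,S,V=cv2.split(hsv)
def roi(m,c,r):
    o=np.zeros_like(V);x,y=c;o[y-r:y+r,x-r:x+r]=m[y-r:y+r,x-r:x+r];return o
br=V>60
for n,c,r,z,m in [("tube_cap",(360,208),16,.116,(S>120)&(V>60)&(H>100)),("tube_dock",(178,213),22,.003,br),("bottle_dock",(183,292),26,.003,br),("carton_dock",(260,213),37,.005,br),("timer_dock",(250,277),26,.005,br),("timer",(359,276),20,.018,br),("carton",(455,231),34,.052,V>150),("dish",(304,240),18,.015,br),("bottle",(433,295),16,.076,V>40),("purple",(391,233),20,.018,br),("yellow",(398,295),15,.07,(S>120)&(V>90))]:
    q=big(roi(m.astype(np.uint8),c,r));print(n,q.min(0),q.max(0),rect(cast(t,q,z)))
a=cv2.resize(t["pixels"][190:320,325:495],None,fx=4.7,fy=4.6,interpolation=2);cv2.imwrite("pics/c1.png",a[:,:,::-1])
E
```

```text
cams [array([ 0.314, -0.016,  1.308]), array([ 0.489, -1.183,  0.804])]
tube_cap [353 199] [368 212] (array([ 604.2, -130.3]), 36.8, 32.6, -88.1)
tube_dock [165 202] [191 226] (array([592.5, 343.2]), 69.2, 65.1, -88.1)
bottle_dock [165 275] [201 311] (array([387.4, 315.4]), 93.2, 91.6, 47.9)
carton_dock [226 193] [291 234] (array([601. , 128.9]), 166.2, 94.2, 84.0)
timer_dock [229 257] [269 298] (array([429.5, 146.1]), 107.2, 103.7, 1.8)
timer [342 260] [374 292] (array([ 440.1, -136.2]), 79.1, 74.1, -16.2)
carton [431 210] [482 253] (array([ 558.6, -381.9]), 128.8, 68.6, 59.8)
dish [292 227] [317 253] (array([532.7,   5.4]), 67.3, 67.2, 46.6)
bottle [417 279] [448 310] (array([ 395. , -316.1]), 79.4, 76.4, -88.3)
purple [373 216] [407 249] (array([ 557.9, -218.6]), 80.8, 73.6, -60.7)
yellow [385 284] [410 306] (array([ 391.4, -230.4]), 62.4, 54.4, -88.3)
```

View pics/c1.png

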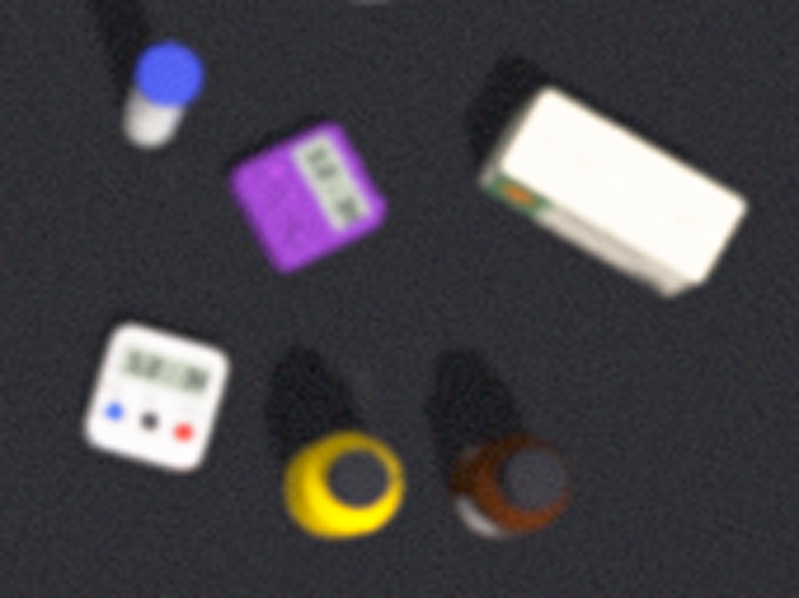

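The crop confirms it: the brown bottle with black cap is at crop (535,478), the white timer with display at (158,396), and the yellow bottle and purple timer are decoys. I'll start moving and look at the docks from the wrist camera on the way.

```bash
cat >> h.py <<'E'
from scipy.spatial.transform import Rotation as Ro
def plan(p,yaw=None,q=True):
    "print row numbers to bring measured pose to p, tool y along yaw deg (mod 180), tool down"
    s=sensors.observe();R=s["tool_rot"];y0=np.degrees(np.arctan2(R[1,1],R[0,1]))
    if yaw is None:yaw=y0
    yaw=y0+(yaw-y0+90)%180-90
    a=np.radians(yaw);Y=np.array([np.cos(a),np.sin(a),0]);Z=np.array([0,0,-1.]);T=np.c_[np.cross(Y,Z),Y,Z]
    d=R.T@(np.array(p)-s["eef_pos"])
    print("plan",p,"shift",(d/.25).round(3),"turn",(Ro.from_matrix(R.T@T).as_rotvec()/np.pi).round(3),"rows~",round(max(np.linalg.norm(d)/.0625,abs(yaw-y0)/10.7),1),"t",round(s["clock"],1),"q6",s["qpos"][5].round(2))
E
python3 -c "
from h import *
plan([.40,.26,.26]);plan([.45,.24,.32])"
```

```text
plan [0.4, 0.26, 0.26] shift [-1.197 -1.011 -0.076] turn [-0.001 -0.    -0.   ] rows~ 6.3 t 0.1 q6 -0.18
plan [0.45, 0.24, 0.32] shift [-1.412 -1.025 -0.316] turn [-0.001 -0.    -0.   ] rows~ 7.1 t 0.1 q6 -0.18
```

Emit:
{"fn": "arm_command", "kwargs": {"commands": "-1 -0.85 -0.3 0 0 0 1;-1 -0.85 -0.3 0 0 0 1;-1 -0.85 -0.3 0 0 0 1;-1 -0.85 -0.3 0 0 0 1;-1 -0.85 -0.3 0 0 0 1;-1 -0.85 -0.3 0 0 0 1;-1 -0.85 -0.3 0 0 0 1;-1 -0.85 -0.3 0 0 0 1"}}

```text
clock: 1.1
eef_pos: [0.3654, 0.3144, 0.3161]
tool_rot: [[-0.95, 0.311, -0.001], [0.311, 0.95, 0.0], [0.001, -0.0, -1.0]]
ft_force: [-0.2, 0.4, 0.4]
width: 0.999
finger_force: 0.0
```

```bash
python3 - <<'E'
from h import *
s,f=wrist();print(s["eef_pos"],f["fx"],f["tool_from_camera"].round(3).tolist())
for n,p in dict(td=(.59,.34,0),bd=(.387,.315,0),cd=(.6,.13,0),tmd=(.43,.146,0)).items():print(n,project(f,p))
cv2.imwrite("pics/w1.png",f["pixels"][:,:,::-1])
plan([.50,.13,.32]);plan([.50,.13,.32],90)
E
```

```text
[0.36539202 0.31438293 0.31613369] 346.45335966325723 [[0.001, -0.956, -0.292, 0.08], [1.0, 0.001, -0.0, -0.0], [0.0, -0.292, 0.956, -0.145], [0.0, 0.0, 0.0, 1.0]]
td (np.float64(376.294550425638), np.float64(324.4548594735927))
bd (np.float64(319.4319479143145), np.float64(204.39280609008037))
cd (np.float64(249.0416533417354), np.float64(366.18188049454585))
tmd (np.float64(216.53093072924008), np.float64(268.1771385948383))
plan [0.5, 0.13, 0.32] shift [-0.742 -0.535 -0.016] turn [-0. -0. -0.] rows~ 3.7 t 1.1 q6 -0.78
plan [0.5, 0.13, 0.32] shift [-0.742 -0.535 -0.016] turn [-0.    -0.    -0.101] rows~ 3.7 t 1.1 q6 -0.78
```

View pics/w1.png

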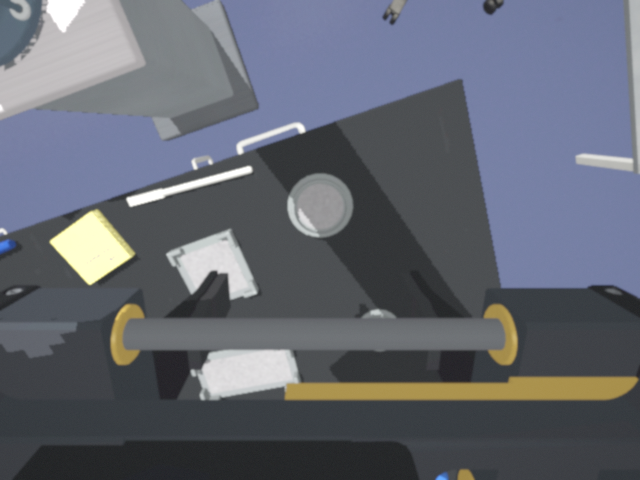

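The wrist view shows the bottle dock at (320,205), the timer dock at (213,265), the carton dock at (247,370) partly hidden, and the tube dock at (380,318) behind the gripper. All agree with the positions from the top view. I'll cross-check numerically and go on to the tube.

```bash
python3 - <<'E'
from h import *
import pickle
s,f=wrist()
V=f["pixels"].max(2)
for n,(x,y),r,z in [("bd",(320,205),40,.012),("tmd",(214,266),50,.005)]:
    m=np.zeros_like(V);m[y-r:y+r,x-r:x+r]=V[y-r:y+r,x-r:x+r]>95
    if n=="tmd":m[:,262:]=0
    q=big(m);print(n,q.min(0),q.max(0),rect(cast(f,q,z)))
d=pickle.load(open("f0.pkl","rb"));t=d["top"]
# bottle cap, tube via cap & inner rim of docks, side view triangulation
print("bcap",cast(t,[438.8,293.9],.094))
V=t["pixels"].max(2)
for n,(x,y),r,th in [("td",(178,213),24,100),("bd",(183,292),28,100),("cd",(260,213),37,110),("tmd",(250,277),26,110)]:
    m=np.zeros_like(V);m[y-r:y+r,x-r:x+r]=V[y-r:y+r,x-r:x+r]>th
    q=big(m);print(n,q.min(0),q.max(0),rect(cast(t,q,.008)))
for n,p in dict(tube=(.604,-.130,.116),bottle=(.396,-.316,.094),bbase=(.396,-.316,0),timer=(.44,-.136,.018)).items():print(n,np.round(project(d["side"],p)))
plan([.49,.12,.28]);plan([.604,-.13,.25],90)
E
```

```text
bd [286 173] [352 237] (array([387. , 314.6]), 87.9, 85.5, -62.4)
tmd [165 228] [257 300] (array([433. , 140.8]), 106.6, 104.0, 2.2)
bcap [[ 0.39552082 -0.32690213]]
td [166 203] [190 225] (array([591.4, 341.8]), 63.5, 59.4, -88.1)
bd [166 276] [199 309] (array([385.6, 316.1]), 88.7, 81.5, 58.5)
cd [227 194] [290 232] (array([600.9, 128.8]), 159.1, 86.8, 84.0)
tmd [231 258] [267 296] (array([430.4, 146.7]), 100.2, 93.9, 2.5)
tube [364. 233.]
bottle [273. 285.]
bbase [274. 317.]
timer [297. 264.]
plan [0.49, 0.12, 0.28] shift [-0.717 -0.586  0.144] turn [-0. -0. -0.] rows~ 3.7 t 1.2 q6 -0.78
plan [0.604, -0.13, 0.25] shift [-1.46  -1.395  0.263] turn [-0.  -0.  -0.1] rows~ 8.1 t 1.2 q6 -0.78
```

Emit:
{"fn": "arm_command", "kwargs": {"commands": "-0.8 -0.8 0.15 0 0 0 1;-0.8 -0.8 0.15 0 0 0 1;-0.8 -0.8 0.15 0 0 0 1;-0.8 -0.8 0.15 0 0 0 1;-0.8 -0.8 0.15 0 0 0 1"}}

```text
clock: 1.82
eef_pos: [0.4948, 0.0603, 0.2783]
tool_rot: [[-0.95, 0.312, -0.0], [0.312, 0.95, -0.0], [0.0, -0.0, -1.0]]
ft_force: [-0.1, 0.4, 0.1]
width: 1.001
finger_force: 0.0
```

Emit:
{"fn": "arm_command", "kwargs": {"commands": "-0.4 -0.59 0.1 0 0 0 1;-0.4 -0.59 0.1 0 0 0 1;-0.4 -0.59 0.1 0 0 0 1;-0.4 -0.59 0.1 0 0 0 1;-0.4 -0.59 0.1 0 0 0 1"}}

```text
clock: 2.45
eef_pos: [0.5425, -0.1082, 0.2534]
tool_rot: [[-0.95, 0.311, -0.002], [0.311, 0.95, 0.001], [0.002, 0.001, -1.0]]
ft_force: [-0.1, 0.1, 0.4]
width: 1.001
finger_force: 0.0
```

```bash
python3 - <<'E'
from h import *
s,f=wrist();print(s["eef_pos"])
for n,p in dict(tube=(.604,-.13,.116),bottle=(.396,-.325,.094),timer=(.44,-.136,.018),carton=(.558,-.382,.052)).items():print(n,np.round(project(f,p)))
cv2.imwrite("pics/w2.png",f["pixels"][:,:,::-1])
plan([.604,-.13,.16]);plan([.604,-.13,.074])
E
```

```text
[ 0.54245464 -0.10824898  0.25340447]
tube [312. 296.]
bottle [ 17. 137.]
timer [258. 119.]
carton [ 83. 297.]
plan [0.604, -0.13, 0.16] shift [-0.263 -0.008  0.374] turn [ 0.    -0.001  0.   ] rows~ 1.8 t 2.5 q6 -1.65
plan [0.604, -0.13, 0.074] shift [-0.263 -0.009  0.718] turn [ 0.    -0.001  0.   ] rows~ 3.1 t 2.5 q6 -1.65
```

View pics/w2.png

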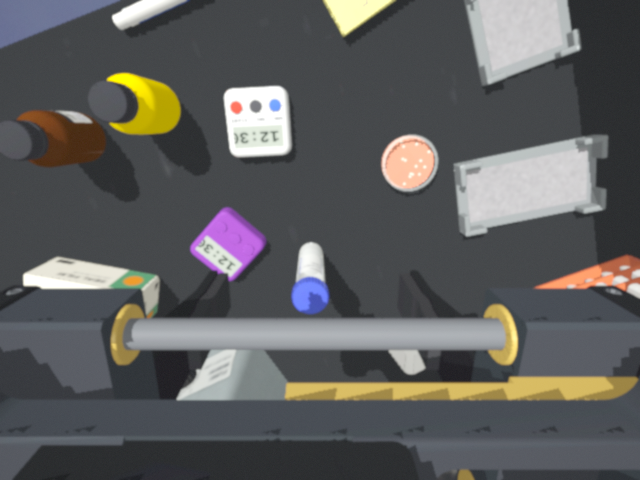

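The wrist view shows the tube cap at (310,295), timer at (258,121), brown bottle cap at (22,140), timer dock at (522,38), carton dock at (530,185) and dish at (409,163). A grey box stands just beyond the tube at (230,385), so I'll turn the gripper to stay clear of it.

```bash
python3 - <<'E'
from h import *
import pickle
s,f=wrist();pickle.dump(f,open("f2.pkl","wb"))
hsv=cv2.cvtColor(f["pixels"],cv2.COLOR_RGB2HSV);H,S,V=cv2.split(hsv)
def m_(m,x0,x1,y0,y1):
    o=np.zeros_like(V);o[y0:y1,x0:x1]=m[y0:y1,x0:x1];return o
for n,m,b,z in [("cap",(S>120)&(V>60)&(H>100),(285,335,270,318),.112),("timer",V>130,(215,300,75,168),.015),("cd",V>100,(445,615,125,245),.008),("dish",V>100,(375,445,128,198),.012)]:
    q=big(m_(m.astype(np.uint8),*b));print(n,q.min(0),q.max(0),rect(cast(f,q,z)))
print("bcap",cast(f,[21,140],.094),"ycap",cast(f,[113,101],.094))
t=pickle.load(open("f0.pkl","rb"))["top"]
print("box base",cast(t,[[398,188],[440,178]],0).round(3).tolist(),"top",cast(t,[[390,142],[393,175],[440,165]],.12).round(3).tolist())
plan([.604,-.13,.16],40);plan([.604,-.13,.074],40)
E
```

```text
cap [291 278] [328 313] (array([ 605.4, -132.6]), 35.4, 34.0, -18.0)
timer [223  85] [290 156] (array([ 442.8, -138.2]), 70.3, 67.4, -15.3)
cd [453 136] [606 236] (array([603.3, 129.3]), 167.1, 89.9, 83.9)
dish [380 134] [438 191] (array([534.5,   4.5]), 63.9, 61.7, 72.0)
bcap [[ 0.39924702 -0.32288863]] ycap [[ 0.39550104 -0.2340373 ]]
box base [[0.684, -0.242], [0.716, -0.356]] top [[0.767, -0.201], [0.683, -0.209], [0.712, -0.325]]
plan [0.604, -0.13, 0.16] shift [-0.262 -0.009  0.375] turn [ 0.    -0.     0.178] rows~ 3.0 t 2.5 q6 -1.65
plan [0.604, -0.13, 0.074] shift [-0.263 -0.009  0.719] turn [ 0.    -0.     0.178] rows~ 3.1 t 2.5 q6 -1.65
```

Emit:
{"fn": "arm_command", "kwargs": {"commands": "-0.266 -0.013 0.37 0 0 0.178 1;-0.266 -0.013 0.37 0 0 0.178 1;-0.266 -0.013 0.37 0 0 0.178 1;-0.266 -0.013 0.37 0 0 0.178 1;-0.266 -0.013 0.55 0 0 0.178 1;-0.266 -0.013 0.71 0 0 0.178 1;-0.266 -0.013 0.71 0 0 0.178 1", "force": 15}}

```text
clock: 3.42
eef_pos: [0.6029, -0.1315, 0.0751]
tool_rot: [[-0.643, 0.766, -0.005], [0.766, 0.643, 0.002], [0.005, -0.003, -1.0]]
ft_force: [-0.6, 0.3, 0.4]
width: 1.002
finger_force: 0.0
```

Emit:
{"fn": "arm_command", "kwargs": {"commands": "0 0 0 0 0 0 -1;0 0 0 0 0 0 -1;0 0 0 0 0 0 -1;0 0 0 0 0 0 -1;0 0 0 0 0 0 -1;0 0 0 0 0 0 -1;0 0 0 0 0 0 -1;0 0 0 0 0 0 -1"}}

```text
clock: 4.42
eef_pos: [0.605, -0.1334, 0.0765]
tool_rot: [[-0.64, 0.768, -0.0], [0.768, 0.64, -0.0], [0.0, -0.0, -1.0]]
ft_force: [-0.1, -0.5, -1.0]
width: 0.375
finger_force: 15.0
```

```bash
python3 -c "
from h import *
s=sensors.observe();print(s['width']*87,s['finger_force'],s['eef_pos'])
plan([.604,-.13,.20]);plan([.6,.1,.2]);plan([.5915,.3425,.16])"
```

```text
32.63831135852502 14.99844342470169 [ 0.60500085 -0.13342942  0.07649597]
plan [0.604, -0.13, 0.2] shift [ 0.013  0.006 -0.494] turn [-0. -0. -0.] rows~ 2.0 t 4.4 q6 -1.09
plan [0.6, 0.1, 0.2] shift [ 0.73   0.582 -0.494] turn [-0. -0. -0.] rows~ 4.2 t 4.4 q6 -1.09
plan [0.5915, 0.3425, 0.16] shift [ 1.497  1.177 -0.334] turn [-0. -0. -0.] rows~ 7.7 t 4.4 q6 -1.09
```

The opening reads 32.6 mm, which matches the cap and not the 28 mm body. I'll check in a side crop before lifting.

```bash
python3 - <<'E'
from h import *
f=imaging.grab_frame("side")
a=cv2.resize(f["pixels"][170:300,290:440],None,fx=5,fy=4.6,interpolation=2);cv2.imwrite("pics/s1.png",a[:,:,::-1])
E
```

```text
(no output)
```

View pics/s1.png

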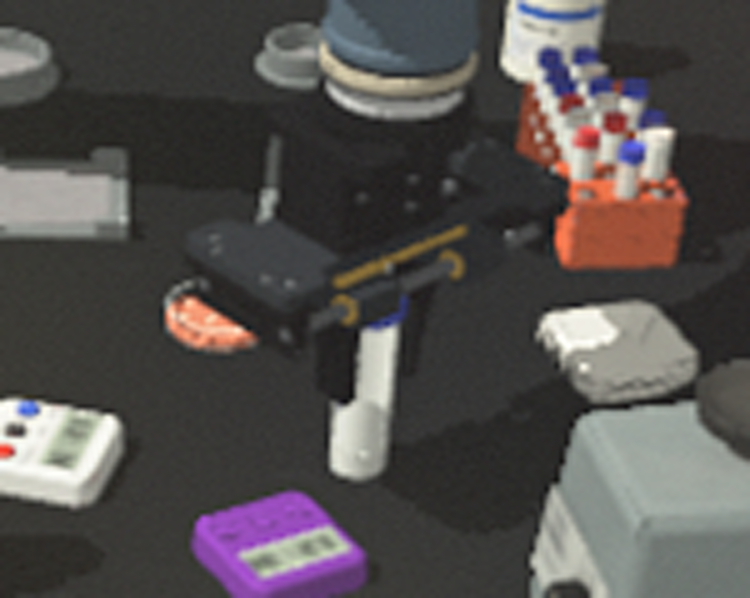

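The side crop shows the tube upright between the fingers. The cap at (385,310) probably sits against the upper part of the fingers. I'll tighten the grip and lift gently.

Emit:
{"fn": "arm_command", "kwargs": {"commands": "0 0 0 0 0 0 -1;0 0 -0.1 0 0 0 -1;0 0 -0.3 0 0 0 -1;0 0 -0.4 0 0 0 -1;0.15 0.12 -0.4 0 0 0 -1;0.3 0.24 -0.4 0 0 0 -1;0.45 0.36 -0.4 0 0 0 -1;0.6 0.48 -0.4 0 0 0 -1", "force": 22}}

```text
clock: 5.48
eef_pos: [0.6009, 0.0601, 0.1765]
tool_rot: [[-0.64, 0.768, -0.0], [0.768, 0.64, 0.0], [0.0, 0.0, -1.0]]
ft_force: [0.2, 0.1, -0.1]
width: 0.367
finger_force: 22.0
```

Emit:
{"fn": "arm_command", "kwargs": {"commands": "0.15 0.12 0 0 0 0 -1;0.3 0.24 0 0 0 0 -1;0.45 0.36 0 0 0 0 -1;0.6 0.48 0 0 0 0 -1;0.75 0.6 0 0 0 0 -1;0.86 0.7 0 0 0 0 -1;0.86 0.7 0 0 0 0 -1;0.86 0.7 0 0 0 0 -1"}}

```text
clock: 6.48
eef_pos: [0.5975, 0.3353, 0.1761]
tool_rot: [[-0.641, 0.768, -0.001], [0.768, 0.641, -0.001], [-0.0, -0.001, -1.0]]
ft_force: [0.1, 0.2, 0.0]
width: 0.364
finger_force: 22.0
```

```bash
python3 - <<'E'
from h import *
s=sensors.observe();print(s['width']*87,s['finger_force'],s["ft_force"])
f=imaging.grab_frame("side")
a=cv2.resize(f["pixels"][120:230,290:420],None,fx=5.5,fy=5.4,interpolation=2);cv2.imwrite("pics/s2.png",a[:,:,::-1])
plan([.5920,.3425,.16]);plan([.5920,.3425,.0765+.008]);plan([.592,.3425,.0765+.0055])
E
```

```text
31.6646772199084 22.00035721063614 [0.09790409 0.17293778 0.0092796 ]
plan [0.592, 0.3425, 0.16] shift [0.038 0.002 0.065] turn [-0.  0.  0.] rows~ 0.3 t 6.5 q6 -0.35
plan [0.592, 0.3425, 0.08449999999999999] shift [0.038 0.003 0.367] turn [-0.  0.  0.] rows~ 1.5 t 6.5 q6 -0.35
plan [0.592, 0.3425, 0.082] shift [0.038 0.003 0.377] turn [-0.  0.  0.] rows~ 1.5 t 6.5 q6 -0.35
```

View pics/s2.png

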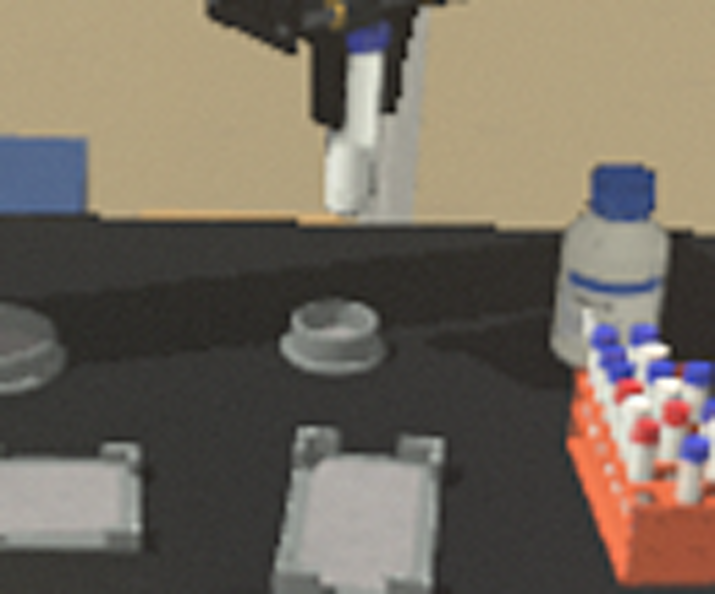

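Side crop: the tube hangs nearly vertical, with its foot at crop (347,195) above the dock at (335,335). I'll lower it.

Emit:
{"fn": "arm_command", "kwargs": {"commands": "0.038 0.003 0.07 0 0 0 -1;0.038 0.003 0.07 0 0 0 -1;0.038 0.003 0.2 0 0 0 -1;0.038 0.003 0.29 0 0 0 -1;0.038 0.003 0.34 0 0 0 -1;0.038 0.003 0.365 0 0 0 -1;0.038 0.003 0.372 0 0 0 -1;0.038 0.003 0.376 0 0 0 -1"}}

```text
clock: 7.52
eef_pos: [0.5931, 0.3439, 0.0834]
tool_rot: [[-0.64, 0.768, 0.002], [0.768, 0.64, 0.001], [-0.001, 0.002, -1.0]]
ft_force: [-0.4, -0.3, -0.1]
width: 0.366
finger_force: 22.0
```

```bash
python3 - <<'E'
from h import *
s=sensors.observe();print(s['width']*87,s['eef_pos'],s["ft_force"],s["moment"])
f=imaging.grab_frame("side")
a=cv2.resize(f["pixels"][120:210,290:420],None,fx=5.5,fy=5.4,interpolation=2);cv2.imwrite("pics/s3.png",a[:,:,::-1])
E
```

```text
31.833956200879683 [0.59306264 0.34386558 0.08336916] [-0.43551209 -0.32949708 -0.13840418] [-0.06318103 -0.04251622 -0.01707288]
```

View pics/s3.png

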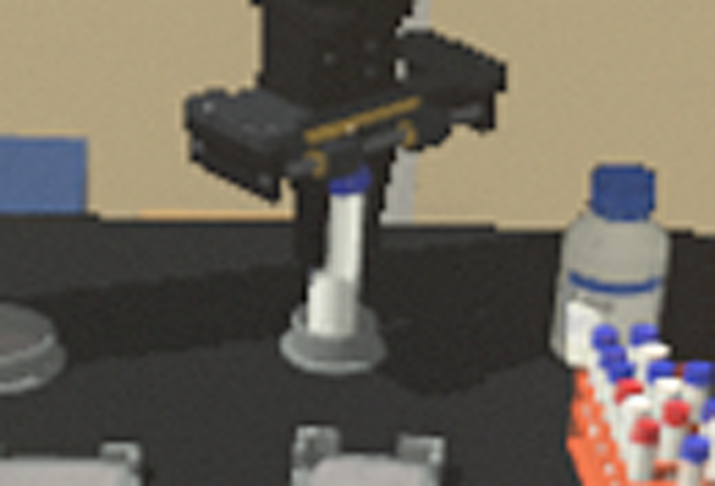

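The tube is inside the cup, foot at crop (332,330), and no contact force yet. I'll go down the last 1.5 mm, release and rise.

Emit:
{"fn": "arm_command", "kwargs": {"commands": "0 0 0.002 0 0 0 -1;0 0 0.004 0 0 0 -1;0 0 0.004 0 0 0 -1;0 0 0.004 0 0 0 0;0 0 0.004 0 0 0 0.8;0 0 0.004 0 0 0 0.8;0 0 0.004 0 0 0 0.8;0 0 0.004 0 0 0 0.8"}}

```text
clock: 8.57
eef_pos: [0.5925, 0.3436, 0.0816]
tool_rot: [[-0.64, 0.768, -0.0], [0.768, 0.64, -0.0], [0.0, -0.0, -1.0]]
ft_force: [-0.1, -0.7, -0.9]
width: 0.844
finger_force: 0.0
```

Emit:
{"fn": "arm_command", "kwargs": {"commands": "0 0 0.004 0 0 0 1;0 0 -0.1 0 0 0 1;0 0 -0.3 0 0 0 1;0 0 -0.5 0 0 0 1;0 0 -0.5 0 0 0 1;0 0 -0.5 0 0 0 1"}}

```text
clock: 9.32
eef_pos: [0.5918, 0.3434, 0.2061]
tool_rot: [[-0.64, 0.768, -0.001], [0.768, 0.64, -0.0], [0.0, -0.001, -1.0]]
ft_force: [0.2, 0.2, 0.1]
width: 1.002
finger_force: 0.0
```

```bash
python3 - <<'E'
from h import *
f=imaging.grab_frame("top")
hsv=cv2.cvtColor(f["pixels"],cv2.COLOR_RGB2HSV)
f2=imaging.grab_frame("side")
a=np.hstack([cv2.resize(f2["pixels"][130:230,270:390],(480,400)),cv2.resize(f["pixels"][180:250,130:190],(320,400))]);cv2.imwrite("pics/s4.png",a[:,:,::-1])
plan([.42,-.05,.25]);plan([.398,-.324,.25],0);plan([.57,-.05,.25])
E
```

```text
plan [0.42, -0.05, 0.25] shift [-0.769 -1.533 -0.177] turn [-0.001 -0.    -0.   ] rows~ 6.9 t 9.4 q6 -0.33
plan [0.398, -0.324, 0.25] shift [-1.555 -2.303 -0.175] turn [-0.001  0.     0.221] rows~ 11.1 t 9.4 q6 -0.33
plan [0.57, -0.05, 0.25] shift [-1.154 -1.073 -0.179] turn [-0.001 -0.    -0.   ] rows~ 6.3 t 9.4 q6 -0.33
```

View pics/s4.png

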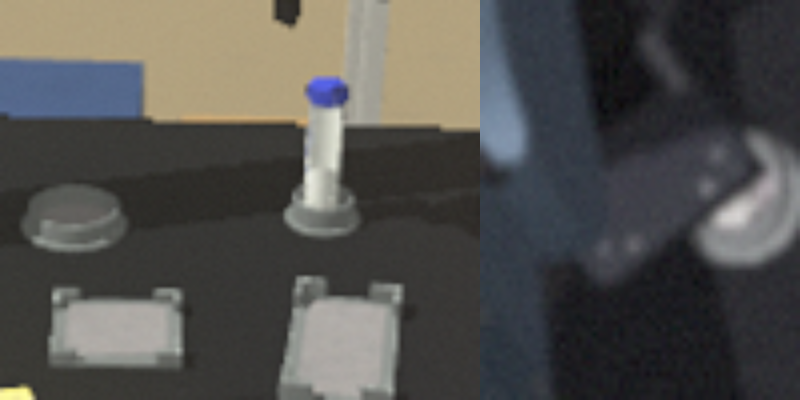

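The tube stands upright in its dock at (325,150) in the crop. Next is the bottle.

Emit:
{"fn": "arm_command", "kwargs": {"commands": "-0.77 -1 -0.17 0 0 0 0 1;-0.77 -1 -0.17 0 0 0 1"}}

```text
schema error: expected 7 numbers
```

Emit:
{"fn": "arm_command", "kwargs": {"commands": "-0.77 -1 -0.17 0 0 0.11 1;-0.77 -1 -0.17 0 0 0.11 1;-0.77 -1 -0.17 0 0 0.11 1;-0.77 -1 -0.17 0 0 0.11 1;-0.77 -1 -0.17 0 0 0.11 1;-0.77 -1 -0.17 0 0 0.11 1"}}

```text
clock: 10.18
eef_pos: [0.5225, 0.0324, 0.2481]
tool_rot: [[-0.337, 0.942, -0.003], [0.942, 0.337, -0.0], [0.001, -0.003, -1.0]]
ft_force: [0.4, 0.6, -0.3]
width: 1.003
finger_force: 0.0
```

```bash
python3 -c "
from h import *
plan([.398,-.324,.25],0)"
```

```text
plan [0.398, -0.324, 0.25] shift [-1.174 -0.949 -0.006] turn [-0.001 -0.     0.109] rows~ 6.0 t 10.2 q6 -0.49
```

Emit:
{"fn": "arm_command", "kwargs": {"commands": "-0.95 -0.87 0 0 0 0.109 1;-0.95 -0.87 0 0 0 0.109 1;-0.95 -0.87 0 0 0 0.109 1;-0.95 -0.87 0 0 0 0.109 1;-0.95 -0.87 0 0 0 0.109 1;-0.95 -0.87 0 0 0 0.109 1;-0.95 -0.87 0 0 0 0.109 1"}}

```text
clock: 11.05
eef_pos: [0.4005, -0.2612, 0.2481]
tool_rot: [[-0.006, 1.0, -0.001], [1.0, 0.006, 0.002], [0.002, -0.001, -1.0]]
ft_force: [0.5, -0.3, 0.8]
width: 1.001
finger_force: 0.0
```

```bash
python3 - <<'E'
from h import *
s,f=wrist();print(project(f,(.398,-.324,.094)),project(f,(.398,-.324,.0)))
cv2.imwrite("pics/w3.png",f["pixels"][:,:,::-1])
import pickle;pickle.dump(f,open("f3.pkl","wb"))
plan([.398,-.324,.15],0);plan([.398,-.324,.052],0)
E
```

```text
(np.float64(310.53872707839065), np.float64(284.8980303108176)) (np.float64(311.3029185966395), np.float64(250.96118892902936))
plan [0.398, -0.324, 0.15] shift [-0.255 -0.012  0.392] turn [-0.    -0.001  0.002] rows~ 1.9 t 11.1 q6 -0.82
plan [0.398, -0.324, 0.052] shift [-0.256 -0.012  0.784] turn [-0.    -0.001  0.002] rows~ 3.3 t 11.1 q6 -0.82
```

View pics/w3.png

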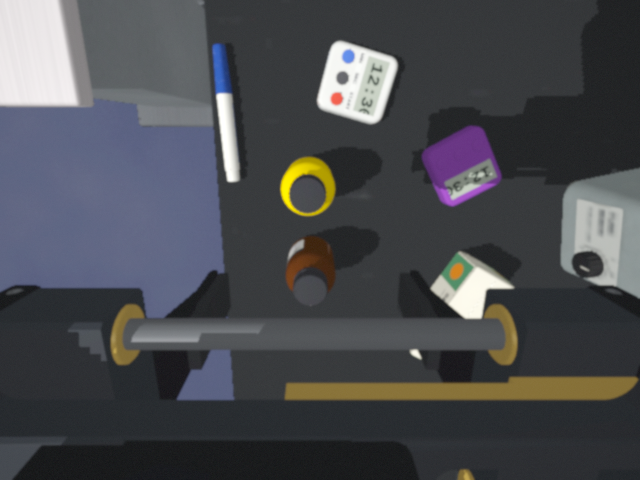

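The wrist view shows the brown bottle's cap at (310,286), predicted (310.5,285), with the yellow bottle clear at (308,185). Descending to grasp.

Emit:
{"fn": "arm_command", "kwargs": {"commands": "-0.255 -0.012 0.35 0 0 0 1;-0.255 -0.012 0.35 0 0 0 1;-0.255 -0.012 0.35 0 0 0 1;-0.255 -0.012 0.55 0 0 0 1;-0.255 -0.012 0.7 0 0 0 1;-0.255 -0.012 0.784 0 0 0 1;-0.255 -0.012 0.784 0 0 0 1;-0.255 -0.012 0.784 0 0 0 1", "force": 30}}

```text
clock: 12.1
eef_pos: [0.3991, -0.3251, 0.0545]
tool_rot: [[-0.008, 1.0, 0.001], [1.0, 0.008, -0.001], [-0.001, 0.001, -1.0]]
ft_force: [-0.4, 0.3, -0.7]
width: 1.002
finger_force: 0.0
```

Emit:
{"fn": "arm_command", "kwargs": {"commands": "0 0 0 0 0 0 -1;0 0 0 0 0 0 -1;0 0 0 0 0 0 -1;0 0 0 0 0 0 -1;0 0 0 0 0 0 -1;0 0 0 0 0 0 -1"}}

```text
clock: 12.85
eef_pos: [0.3979, -0.3257, 0.0531]
tool_rot: [[-0.007, 1.0, -0.0], [1.0, 0.007, 0.0], [0.0, -0.0, -1.0]]
ft_force: [-1.2, 0.5, 3.6]
width: 0.59
finger_force: 30.0
```

Emit:
{"fn": "arm_command", "kwargs": {"commands": "0 0 -0.1 0 0 0 -1;0 0 -0.3 0 0 0 -1;0 0 -0.5 0 0 0 -1;0 0 -0.6 0 0 0 -1;0 0 -0.6 0 0 0 -1"}}

```text
clock: 13.48
eef_pos: [0.3987, -0.3264, 0.2046]
tool_rot: [[-0.007, 1.0, 0.003], [1.0, 0.007, -0.003], [-0.004, 0.003, -1.0]]
ft_force: [-0.1, 0.9, -2.3]
width: 0.594
finger_force: 30.0
```

```bash
python3 -c "
from h import *
s=sensors.observe();print(s['width']*87,s['ft_force'])
plan([.50,0.02,.2],30);plan([.3865,.315,.2],60)"
```

```text
51.677432413219776 [-0.10378488  0.89349038 -2.29938689]
plan [0.5, 0.02, 0.2] shift [1.383 0.415 0.015] turn [ 0.001  0.001 -0.164] rows~ 5.8 t 13.5 q6 -0.91
plan [0.3865, 0.315, 0.2] shift [ 2.566 -0.031  0.009] turn [ 0.     0.001 -0.331] rows~ 10.3 t 13.5 q6 -0.91
```

Emit:
{"fn": "arm_command", "kwargs": {"commands": "0.18 0.1 0 0 0 0 -1;0.36 0.2 0 0 0 0 -1;0.54 0.25 0 0 0 0 -1;0.72 0.25 0 0 0 0 -1;0.9 0.25 0 0 0 0 -1;1 0.25 0 0 0 0 -1;1 0.25 0 0 0 0 -1"}}

```text
clock: 14.35
eef_pos: [0.4571, -0.0731, 0.2013]
tool_rot: [[-0.01, 1.0, -0.004], [1.0, 0.01, 0.002], [0.002, -0.004, -1.0]]
ft_force: [0.3, -0.3, -1.4]
width: 0.595
finger_force: 30.0
```

Emit:
{"fn": "arm_command", "kwargs": {"commands": "0.18 0 0 0 0 0 -1;0.36 0 0 0 0 0 -1;0.54 0 0 0 0 0 -1;0.72 0 0 0 0 0 -1;0.9 0 0 0 0 0 -1;1 0 0 0 0 0 -1;1 0 0 0 0 0 -1"}}

```text
clock: 15.22
eef_pos: [0.4572, 0.1752, 0.202]
tool_rot: [[-0.009, 1.0, -0.001], [1.0, 0.009, -0.001], [-0.001, -0.001, -1.0]]
ft_force: [0.8, 0.4, -2.4]
width: 0.594
finger_force: 30.0
```

```bash
python3 -c "
from h import *
plan([.3868,.315,.1]);plan([.3868,.315,.058])"
```

```text
plan [0.3868, 0.315, 0.1] shift [ 0.562 -0.276  0.408] turn [-0.  0.  0.] rows~ 3.0 t 15.2 q6 0.13
plan [0.3868, 0.315, 0.058] shift [ 0.562 -0.276  0.576] turn [-0.  0.  0.] rows~ 3.4 t 15.2 q6 0.13
```

Emit:
{"fn": "arm_command", "kwargs": {"commands": "0.2 -0.1 0.1 0 0 0 -1;0.4 -0.2 0.25 0 0 0 -1;0.562 -0.276 0.35 0 0 0 -1;0.562 -0.276 0.4 0 0 0 -1;0.562 -0.276 0.4 0 0 0 -1;0.562 -0.276 0.48 0 0 0 -1;0.562 -0.276 0.54 0 0 0 -1;0.562 -0.276 0.56 0 0 0 -1"}}

```text
clock: 16.23
eef_pos: [0.3878, 0.3137, 0.0626]
tool_rot: [[-0.005, 1.0, -0.001], [1.0, 0.005, -0.0], [-0.0, -0.001, -1.0]]
ft_force: [0.7, -1.0, -1.7]
width: 0.596
finger_force: 30.0
```

Emit:
{"fn": "arm_command", "kwargs": {"commands": "0 0 0.006 0 0 0 -1;0 0 0.012 0 0 0 -1;0 0 0.016 0 0 0 -1;0 0 0.016 0 0 0 -1"}}

```text
clock: 16.73
eef_pos: [0.3872, 0.3149, 0.0593]
tool_rot: [[-0.007, 1.0, 0.0], [1.0, 0.007, 0.0], [0.0, 0.0, -1.0]]
ft_force: [0.6, -0.6, -2.3]
width: 0.589
finger_force: 30.0
```

```bash
python3 - <<'E'
from h import *
s=sensors.observe();print(s['width']*87,s['eef_pos'],s['ft_force'])
f=imaging.grab_frame("side")
a=cv2.resize(f["pixels"][130:230,230:380],None,fx=5,fy=5,interpolation=2);cv2.imwrite("pics/s5.png",a[:,:,::-1])
E
```

```text
51.25846342609741 [0.3871592  0.31493097 0.05925534] [ 0.64711584 -0.60718607 -2.27255263]
```

View pics/s5.png

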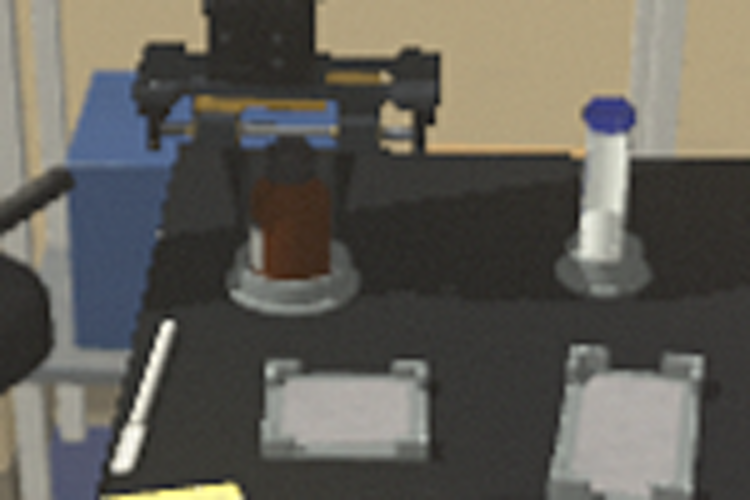

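The bottle is inside the cup at crop (293,230) and still hanging by about 1 mm (−2.3 N). I'll lower further, release and rise.

Emit:
{"fn": "arm_command", "kwargs": {"commands": "0 0 0.003 0 0 0 -1;0 0 0.006 0 0 0 -1;0 0 0.008 0 0 0 -1;0 0 0.008 0 0 0 -1"}}

```text
clock: 17.27
eef_pos: [0.3872, 0.3149, 0.0581]
tool_rot: [[-0.007, 1.0, 0.001], [1.0, 0.007, 0.0], [0.0, 0.001, -1.0]]
ft_force: [-1.5, -0.1, 8.0]
width: 0.592
finger_force: 30.0
```

Emit:
{"fn": "arm_command", "kwargs": {"commands": "0 0 0 0 0 0 0.5;0 0 0 0 0 0 1;0 0 0 0 0 0 1;0 0 0 0 0 0 1;0 0 -0.1 0 0 0 1;0 0 -0.3 0 0 0 1;0 0 -0.5 0 0 0 1;0 0 -0.6 0 0 0 1"}}

```text
clock: 18.27
eef_pos: [0.3879, 0.3152, 0.2096]
tool_rot: [[-0.007, 1.0, 0.004], [1.0, 0.007, 0.002], [0.002, 0.004, -1.0]]
ft_force: [0.1, -0.0, -0.7]
width: 0.999
finger_force: 0.0
```

```bash
python3 - <<'E'
from h import *
import pickle
f=pickle.load(open("f3.pkl","rb"))
V=f["pixels"].max(2)
m=np.zeros_like(V);m[35:130,310:405]=V[35:130,310:405]>130
q=big(m);print("timer w3",rect(cast(f,q,.015)))
for n,p in dict(cap=(.3955,-.234,.094)).items():print(project(f,p))
plan([.4,.06,.22],75);plan([.442,-.137,.2],75)
E
```

```text
timer w3 (array([ 442.4, -138.9]), 70.1, 66.7, -15.2)
(np.float64(308.0450144837232), np.float64(190.35068121941842))
plan [0.4, 0.06, 0.22] shift [-1.021  0.041 -0.043] turn [ 0.001  0.    -0.414] rows~ 7.0 t 18.3 q6 0.45
plan [0.442, -0.137, 0.2] shift [-1.81   0.204  0.036] turn [ 0.001  0.    -0.414] rows~ 7.3 t 18.3 q6 0.45
```

The timer is at (0.4424, −0.1385) in both wrist views. Gripping it along 75° would run the 190 mm gripper body into the yellow bottle's cap, so I'll grip across the 70 mm, along −15°.

Emit:
{"fn": "arm_command", "kwargs": {"commands": "-0.95 0.15 0 0 0 0.085 1;-0.95 0.15 0 0 0 0.085 1;-0.95 0.15 0 0 0 0.085 1;-0.95 0.15 0 0 0 0.085 1;-0.95 0.15 0 0 0 0.085 1;-0.95 0.15 0 0 0 0.085 1"}}

```text
clock: 19.02
eef_pos: [0.4258, 0.0778, 0.2069]
tool_rot: [[0.258, 0.966, -0.001], [0.966, -0.258, 0.001], [0.0, -0.001, -1.0]]
ft_force: [-0.3, -0.2, -0.2]
width: 1.001
finger_force: 0.0
```

```bash
python3 -c "
from h import *
plan([.4424,-.1385,.12],-15.2);plan([.4424,-.1385,.023],-15.2)"
```

```text
plan [0.4424, -0.1385, 0.12] shift [-0.819  0.288  0.347] turn [-0.    -0.     0.001] rows~ 3.7 t 19.0 q6 0.18
plan [0.4424, -0.1385, 0.023] shift [-0.819  0.288  0.735] turn [-0.    -0.     0.001] rows~ 4.5 t 19.0 q6 0.18
```

Emit:
{"fn": "arm_command", "kwargs": {"commands": "-0.819 0.288 0.3 0 0 0 1;-0.819 0.288 0.3 0 0 0 1;-0.819 0.288 0.3 0 0 0 1;-0.819 0.288 0.3 0 0 0 1;-0.819 0.288 0.35 0 0 0 1;-0.819 0.288 0.35 0 0 0 1", "force": 20}}

```text
clock: 19.77
eef_pos: [0.4421, -0.1364, 0.1186]
tool_rot: [[0.256, 0.967, -0.003], [0.967, -0.256, 0.002], [0.002, -0.004, -1.0]]
ft_force: [0.7, -0.1, 0.4]
width: 0.999
finger_force: 0.0
```

```bash
python3 -c "
from h import *
plan([.4424,-.1385,.023],-15.2)"
```

```text
plan [0.4424, -0.1385, 0.023] shift [-0.008  0.005  0.382] turn [-0.001 -0.     0.002] rows~ 1.5 t 19.8 q6 -0.28
```

Emit:
{"fn": "arm_command", "kwargs": {"commands": "-0.002 0.002 0.15 0 0 0 1;-0.002 0.002 0.28 0 0 0 1;-0.002 0.002 0.35 0 0 0 1;-0.002 0.002 0.38 0 0 0 1;-0.002 0.002 0.382 0 0 0 1;-0.002 0.002 0.382 0 0 0 1"}}

```text
clock: 20.52
eef_pos: [0.4439, -0.1391, 0.0248]
tool_rot: [[0.256, 0.967, 0.001], [0.967, -0.256, -0.001], [-0.0, 0.001, -1.0]]
ft_force: [0.0, -0.1, -0.0]
width: 0.995
finger_force: 0.0
```

Emit:
{"fn": "arm_command", "kwargs": {"commands": "0 0 0 0 0 0 -1;0 0 0 0 0 0 -1;0 0 0 0 0 0 -1;0 0 0 0 0 0 -1"}}

```text
clock: 21.02
eef_pos: [0.4435, -0.1396, 0.0243]
tool_rot: [[0.258, 0.966, 0.0], [0.966, -0.258, -0.0], [-0.0, 0.0, -1.0]]
ft_force: [-0.9, 0.1, 4.8]
width: 0.778
finger_force: 20.0
```

Emit:
{"fn": "arm_command", "kwargs": {"commands": "0 0 -0.03 0 0 0 -1;0 0 -0.1 0 0 0 -1;0 0 -0.3 0 0 0 -1;0 0 -0.5 0 0 0 -1;0 0 -0.6 0 0 0 -1;0 0 -0.6 0 0 0 -1"}}

```text
clock: 21.78
eef_pos: [0.4445, -0.14, 0.176]
tool_rot: [[0.257, 0.966, 0.004], [0.966, -0.257, -0.003], [-0.001, 0.005, -1.0]]
ft_force: [-0.0, 0.5, -0.2]
width: 0.778
finger_force: 19.9
```

```bash
python3 -c "
from h import *
s=sensors.observe();print(s['width']*87,s['ft_force'])
plan([.48,.0,.17],2.3);plan([.43,.146,.17],2.3)"
```

```text
67.72578846346748 [-0.02628305  0.47370641 -0.15506345]
plan [0.48, 0.0, 0.17] shift [ 0.578 -0.007  0.023] turn [ 0.001  0.001 -0.096] rows~ 2.3 t 21.8 q6 -0.29
plan [0.43, 0.146, 0.17] shift [ 1.091 -0.35   0.021] turn [ 0.001  0.001 -0.096] rows~ 4.6 t 21.8 q6 -0.29
```

Emit:
{"fn": "arm_command", "kwargs": {"commands": "0.2 -0.05 0 0 0 -0.04 -1;0.4 -0.12 0 0 0 -0.096 -1;0.6 -0.2 0 0 0 -0.096 -1;0.75 -0.26 0 0 0 -0.096 -1;0.8 -0.28 0 0 0 -0.096 -1;0.8 -0.28 0 0 0 -0.096 -1;0.8 -0.28 0 0 0 -0.096 -1"}}

```text
clock: 22.65
eef_pos: [0.4277, 0.0708, 0.1737]
tool_rot: [[-0.04, 0.999, -0.0], [0.999, 0.04, -0.0], [-0.0, -0.0, -1.0]]
ft_force: [-0.8, -0.1, -0.7]
width: 0.782
finger_force: 19.9
```

```bash
python3 - <<'E'
from h import *
s,f=wrist();print(s["eef_pos"],s["width"]*87,project(f,(.43,.146,.005)))
V=f["pixels"].max(2);u,v=map(int,project(f,(.43,.146,.005)))
m=np.zeros_like(V);r=95;sl=np.s_[max(0,v-r):v+r,u-r:u+r];m[sl]=V[sl]>95
q=big(m);print(q.min(0),q.max(0),rect(cast(f,q,.005)))
cv2.imwrite("pics/w4.png",f["pixels"][:,:,::-1])
plan([.430,.1465,.12],2.3);plan([.43,.1465,.035],2.3);plan([.43,.1465,.0295],2.3)
E
```

```text
[0.42774342 0.07080919 0.17371991] 68.06834426407877 (np.float64(319.59010322375104), np.float64(132.35464265155568))
[260  74] [382 192] (array([431.1, 143.2]), 102.8, 98.1, 1.8)
plan [0.43, 0.1465, 0.12] shift [0.303 0.021 0.215] turn [ 0.  0. -0.] rows~ 1.5 t 22.7 q6 -0.13
plan [0.43, 0.1465, 0.035] shift [0.303 0.021 0.555] turn [ 0.  0. -0.] rows~ 2.5 t 22.7 q6 -0.13
plan [0.43, 0.1465, 0.0295] shift [0.303 0.021 0.577] turn [ 0.  0. -0.] rows~ 2.6 t 22.7 q6 -0.13
```

View pics/w4.png

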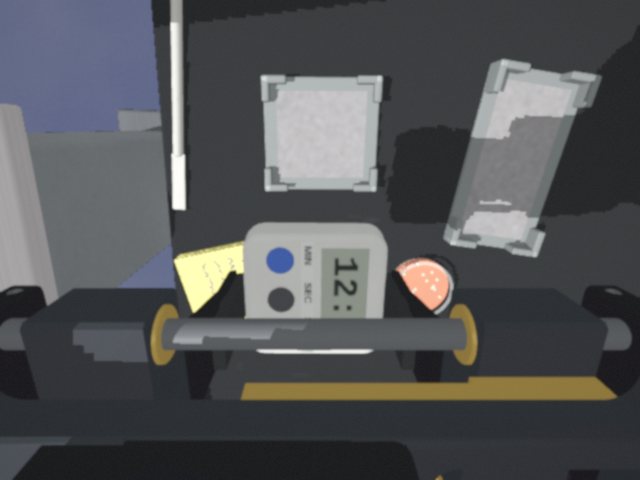

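The timer is held flat and square to the jaws at (315,285). The dock is at (322,133) and the dish at (424,285) is clear. Placing it now.

Emit:
{"fn": "arm_command", "kwargs": {"commands": "0.15 0.01 0.1 0 0 0 -1;0.295 0.02 0.2 0 0 0 -1;0.295 0.02 0.3 0 0 0 -1;0.295 0.02 0.4 0 0 0 -1;0.295 0.02 0.48 0 0 0 -1;0.295 0.02 0.53 0 0 0 -1;0.295 0.02 0.555 0 0 0 -1;0.295 0.02 0.565 0 0 0 -1"}}

```text
clock: 23.7
eef_pos: [0.4296, 0.1454, 0.0328]
tool_rot: [[-0.041, 0.999, 0.0], [0.999, 0.041, -0.0], [-0.0, 0.0, -1.0]]
ft_force: [0.5, -0.5, 0.9]
width: 0.78
finger_force: 19.9
```

Emit:
{"fn": "arm_command", "kwargs": {"commands": "0 0 0.004 0 0 0 -1;0 0 0.008 0 0 0 -1;0 0 0.01 0 0 0 -1;0 0 0.01 0 0 0 -1"}}

```text
clock: 24.2
eef_pos: [0.4293, 0.1458, 0.0305]
tool_rot: [[-0.041, 0.999, 0.0], [0.999, 0.041, 0.0], [-0.0, 0.0, -1.0]]
ft_force: [-0.5, 0.2, -1.0]
width: 0.785
finger_force: 19.9
```

Emit:
{"fn": "arm_command", "kwargs": {"commands": "0 0 0.003 0 0 0 -1;0 0 0.006 0 0 0 -1;0 0 0.006 0 0 0 -1;0 0 0.006 0 0 0 0.75;0 0 0.006 0 0 0 0.9;0 0 0.006 0 0 0 0.9;0 0 0.006 0 0 0 0.9"}}

```text
clock: 25.08
eef_pos: [0.4292, 0.1457, 0.0287]
tool_rot: [[-0.041, 0.999, -0.0], [0.999, 0.041, -0.0], [-0.0, -0.0, -1.0]]
ft_force: [-0.5, 0.1, -0.0]
width: 0.948
finger_force: 0.0
```

Emit:
{"fn": "arm_command", "kwargs": {"commands": "0 0 -0.05 0 0 0 1;0 0 -0.15 0 0 0 1;0 0 -0.35 0 0 0 1;0 0 -0.55 0 0 0 1;0 0 -0.75 0 0 0 1;0 0 -0.75 0 0 0 1"}}

```text
clock: 25.82
eef_pos: [0.4316, 0.1461, 0.2206]
tool_rot: [[-0.042, 0.999, 0.01], [0.999, 0.042, 0.001], [0.0, 0.01, -1.0]]
ft_force: [0.7, -0.2, -0.4]
width: 1.003
finger_force: 0.0
```

```bash
python3 - <<'E'
from h import *
import pickle
f=imaging.grab_frame("side")
a=cv2.resize(f["pixels"][160:270,240:400],None,fx=5,fy=5,interpolation=2);cv2.imwrite("pics/s6.png",a[:,:,::-1])
# carton refined from initial top image: top face only (brightest), and pose in f3
t=pickle.load(open("f0.pkl","rb"))["top"]
V=t["pixels"].min(2)
for th in(180,200,215,225):
    m=np.zeros_like(V);m[200:265,420:492]=V[200:265,420:492]>th
    print(th,rect(cast(t,big(m),.052)))
plan([.50,-.15,.25],-30);plan([.558,-.382,.25],-30)
E
```

```text
180 (array([ 559.2, -382.6]), 126.0, 63.9, 60.6)
200 (array([ 563.1, -384.7]), 124.0, 54.5, 59.8)
215 (array([ 563. , -384.6]), 123.4, 52.6, 60.6)
225 (array([ 563.5, -385.1]), 122.3, 51.0, 60.3)
plan [0.5, -0.15, 0.25] shift [-1.194  0.231 -0.125] turn [ 0.002 -0.001  0.18 ] rows~ 4.9 t 25.9 q6 0.04
plan [0.558, -0.382, 0.25] shift [-2.131  0.425 -0.124] turn [ 0.002 -0.001  0.18 ] rows~ 8.7 t 25.9 q6 0.04
```

View pics/s6.png

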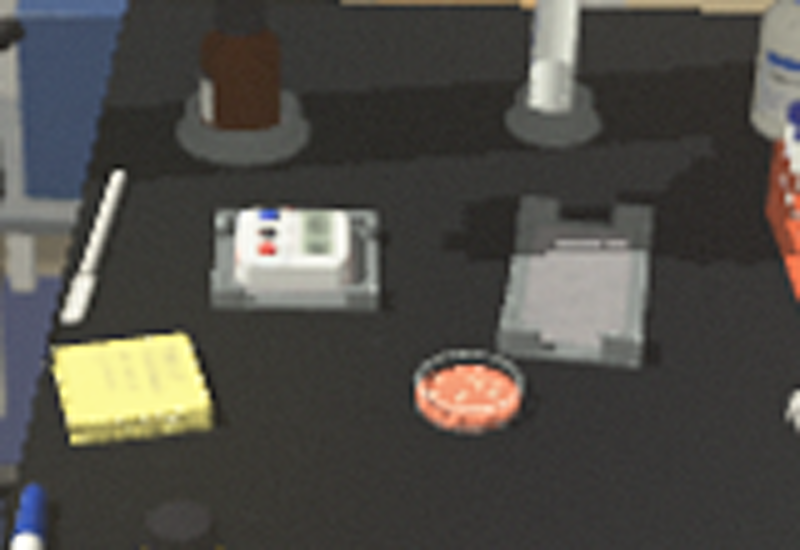

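The timer lies face up in its dock at crop (293,245), and the dish is untouched at (470,390). Last comes the carton: top face at (0.563, −0.385), long axis 60.3°, so I'll grip along −30°.

Emit:
{"fn": "arm_command", "kwargs": {"commands": "-0.95 0.2 -0.1 0 0 0.09 1;-0.95 0.2 -0.1 0 0 0.09 1;-0.95 0.2 -0.1 0 0 0.09 1;-0.95 0.2 -0.1 0 0 0.09 1;-0.95 0.2 -0.1 0 0 0.09 1;-0.95 0.2 -0.1 0 0 0.09 1"}}

```text
clock: 26.62
eef_pos: [0.4874, -0.0888, 0.2398]
tool_rot: [[0.24, 0.971, -0.004], [0.971, -0.24, 0.002], [0.001, -0.005, -1.0]]
ft_force: [-0.8, -0.4, -0.2]
width: 1.001
finger_force: 0.0
```

```bash
python3 -c "
from h import *
plan([.54,-.33,.25],-29.7);plan([.563,-.3847,.25],-29.7)"
```

```text
plan [0.54, -0.33, 0.25] shift [-0.886  0.436 -0.044] turn [-0.002 -0.     0.088] rows~ 4.0 t 26.6 q6 -0.16
plan [0.563, -0.3847, 0.25] shift [-1.077  0.578 -0.045] turn [-0.002 -0.     0.088] rows~ 4.9 t 26.6 q6 -0.16
```

Emit:
{"fn": "arm_command", "kwargs": {"commands": "-0.81 0.656 -0.04 0 0 0.088 1;-0.81 0.656 -0.04 0 0 0.088 1;-0.81 0.656 -0.04 0 0 0.088 1;-0.81 0.656 -0.04 0 0 0.088 1;-0.81 0.656 -0.04 0 0 0.088 1;-0.81 0.656 -0.04 0 0 0.088 1"}}

```text
clock: 27.38
eef_pos: [0.5993, -0.3233, 0.2498]
tool_rot: [[0.494, 0.869, -0.003], [0.869, -0.494, 0.003], [0.001, -0.004, -1.0]]
ft_force: [-0.5, -0.0, 0.3]
width: 1.003
finger_force: 0.0
```

```bash
python3 - <<'E'
from h import *
s,f=wrist();print(s["eef_pos"],project(f,(.563,-.3847,.052)))
V=f["pixels"].min(2);W=V.copy()
for th in(150,180,200):
    m=np.zeros_like(V);m[100:285,200:440]=V[100:285,200:440]>th
    q=big(m);print(th,q.min(0),q.max(0),rect(cast(f,q,.052)))
for y in range(120,310,20):print(y,V[y,240:400:10])
plan([.563,-.3847,.12],-29.7);plan([.563,-.3847,.03],-29.7)
E
```

```text
[ 0.59934821 -0.32334238  0.2497553 ] (np.float64(312.6843620648543), np.float64(274.3013564689618))
150 [291 218] [341 284] (array([ 578.6, -364.3]), 73.7, 53.3, 60.5)
180 [292 220] [341 284] (array([ 578.1, -365.2]), 71.6, 51.8, 60.5)
200 [292 220] [340 284] (array([ 578. , -365.2]), 71.6, 51.1, 60.5)
120 [ 98 202  88  45  36  57  58  57  59  58  56  58 175 166 148 149]
140 [204 153 201  71  60  57  61  59  59  58  60  61  58  62 190 164]
160 [138 169  61  57  59  58  60  59  57  60  59  58  59  61  50  62]
180 [62 60 59 60 59 60 61 61 60 60 58 57 58 58 58 60]
200 [57 59 59 59 58 59 58 37 38 38 40 39 41 59 58 58]
220 [ 60  59  59  59  58  84 200 200 198 197 180  38  51  59  59  59]
240 [ 59  58  58  58  57  97 245 244 243 243 212  39  53  59  58  57]
260 [ 60  59  60  56  60  96 243 244 243 243 204  38  57  60  60  61]
280 [ 60  60  57  60  60  84 243 243 243 242 180  37  58  58  59  59]
300 [ 58  59  59  59  60  69 245 246 244 243 155  60  59  58  60  60]
plan [0.563, -0.3847, 0.12] shift [-0.288 -0.001  0.52 ] turn [-0.001 -0.     0.001] rows~ 2.4 t 27.4 q6 -0.14
plan [0.563, -0.3847, 0.03] shift [-0.289  0.001  0.88 ] turn [-0.001 -0.     0.001] rows~ 3.7 t 27.4 q6 -0.14
```

Emit:
{"fn": "arm_command", "kwargs": {"commands": "-0.292 0 0.45 0 0 0 1;-0.292 0 0.45 0 0 0 1;-0.292 0 0.5 0 0 0 1;-0.292 0 0.62 0 0 0 1;-0.292 0 0.75 0 0 0 1;-0.292 0 0.85 0 0 0 1;-0.292 0 0.875 0 0 0 1;-0.292 0 0.875 0 0 0 1", "force": 45}}

```text
clock: 28.42
eef_pos: [0.5645, -0.3877, 0.0335]
tool_rot: [[0.494, 0.87, 0.001], [0.87, -0.494, -0.0], [0.0, 0.001, -1.0]]
ft_force: [0.1, -0.7, 1.1]
width: 0.998
finger_force: 0.0
```

Emit:
{"fn": "arm_command", "kwargs": {"commands": "0 0 0 0 0 0 -1;0 0 0 0 0 0 -1;0 0 0 0 0 0 -1;0 0 0 0 0 0 -1;0 0 0 0 0 0 -1;0 0 0 0 0 0 -1"}}

```text
clock: 29.18
eef_pos: [0.5638, -0.389, 0.0328]
tool_rot: [[0.495, 0.869, 0.0], [0.869, -0.495, -0.0], [-0.0, 0.0, -1.0]]
ft_force: [-0.3, -0.1, 2.3]
width: 0.598
finger_force: 45.0
```

Emit:
{"fn": "arm_command", "kwargs": {"commands": "0 0 -0.04 0 0 0 -1;0 0 -0.08 0 0 0 -1;0 0 -0.15 0 0 0 -1;0 0 -0.15 0 0 0 -1"}}

```text
clock: 29.68
eef_pos: [0.565, -0.3899, 0.0726]
tool_rot: [[0.495, 0.869, 0.004], [0.869, -0.495, -0.003], [-0.001, 0.005, -1.0]]
ft_force: [0.1, -0.3, -2.2]
width: 0.602
finger_force: 45.0
```

```bash
python3 -c "
from h import *
s=sensors.observe();print(s['width']*87,s['ft_force'],s['moment'],'tool moment',s['tool_rot'].T@s['moment'])
plan([.52,-.2,.2],-18);plan([.60,.1,.2],-6)"
```

```text
52.4052452889766 [ 0.10181915 -0.32275022 -2.18379328] [-0.13724998  0.10929696 -0.0209549 ] tool moment [ 0.02706025 -0.17345299  0.02010704]
plan [0.52, -0.2, 0.2] shift [ 0.57  -0.53  -0.513] turn [ 0.001  0.001 -0.065] rows~ 3.7 t 29.7 q6 -0.25
plan [0.6, 0.1, 0.2] shift [ 1.771 -0.846 -0.516] turn [ 0.001  0.001 -0.131] rows~ 8.1 t 29.7 q6 -0.25
```

Emit:
{"fn": "arm_command", "kwargs": {"commands": "0 0 0 0 0 0 -1;0 0 0 0 0 0 -1;0 0 0 0 0 0 -1"}}

```text
clock: 30.05
eef_pos: [0.5634, -0.3885, 0.0694]
tool_rot: [[0.495, 0.869, -0.001], [0.869, -0.495, 0.001], [0.0, -0.001, -1.0]]
ft_force: [-0.9, -0.2, -2.0]
width: 0.597
finger_force: 45.0
```

```bash
python3 - <<'E'
from h import *
s,f=wrist();print(s['eef_pos'],s['width']*87,s['ft_force'],'tool moment',s['tool_rot'].T@s['moment'])
V=f["pixels"].min(2);print([ (y,V[y,310:330].mean().round()) for y in range(150,300,5)])
# predicted rows of near end: top & bottom edges if level (underside at tcp-.0328)
T=np.eye(4);T[:3,:3]=s["tool_rot"];T[:3,3]=s["eef_pos"]
for dz in(-.0192,.0328):print(dz,project(f,(T@[.0625,0,dz,1])[:3]))
f=imaging.grab_frame("side");cv2.imwrite("pics/side_c.png",f["pixels"][:,:,::-1])
H,S,VV=cv2.split(cv2.cvtColor(f["pixels"],cv2.COLOR_RGB2HSV))
m=np.zeros_like(VV);m[290:370,300:400]=f["pixels"].min(2)[290:370,300:400]>120
print(cv2.minAreaRect(big(m)))
E
```

```text
[ 0.56341576 -0.38846767  0.0694435 ] 51.90724970985167 [-0.8672003  -0.19074099 -1.96661708] tool moment [ 0.02789617 -0.13120732  0.00212524]
[(150, np.float64(52.0)), (155, np.float64(60.0)), (160, np.float64(184.0)), (165, np.float64(161.0)), (170, np.float64(184.0)), (175, np.float64(198.0)), (180, np.float64(201.0)), (185, np.float64(197.0)), (190, np.float64(200.0)), (195, np.float64(200.0)), (200, np.float64(200.0)), (205, np.float64(200.0)), (210, np.float64(201.0)), (215, np.float64(201.0)), (220, np.float64(202.0)), (225, np.float64(201.0)), (230, np.float64(202.0)), (235, np.float64(202.0)), (240, np.float64(201.0)), (245, np.float64(201.0)), (250, np.float64(201.0)), (255, np.float64(201.0)), (260, np.float64(201.0)), (265, np.float64(201.0)), (270, np.float64(201.0)), (275, np.float64(201.0)), (280, np.float64(201.0)), (285, np.float64(201.0)), (290, np.float64(201.0)), (295, np.float64(201.0))]
-0.0192 (np.float64(312.4832475399078), np.float64(177.40957874922555))
0.0328 (np.float64(312.80131782924394), np.float64(162.9382604966662))
((344.3154602050781, 326.9621276855469), (32.68836975097656, 42.34885787963867), 38.1572265625)
```

The carton is level and sits about 2 mm along tool x from the grip centre. I'll carry it gently over a path clear of the grey box.

Emit:
{"fn": "arm_command", "kwargs": {"commands": "0 0 -0.1 0 0 0 -1;0 0 -0.2 0 0 0 -1;0.08 -0.08 -0.32 0 0 -0.01 -1;0.2 -0.19 -0.42 0 0 -0.02 -1;0.32 -0.3 -0.44 0 0 -0.035 -1;0.44 -0.41 -0.44 0 0 -0.05 -1;0.54 -0.5 -0.44 0 0 -0.06 -1;0.57 -0.53 -0.44 0 0 -0.065 -1", "force": 55}}

```text
clock: 31.15
eef_pos: [0.5183, -0.1973, 0.1801]
tool_rot: [[0.306, 0.952, -0.001], [0.952, -0.306, 0.001], [0.0, -0.001, -1.0]]
ft_force: [0.5, -0.6, -1.9]
width: 0.599
finger_force: 55.0
```

```bash
python3 -c "
from h import *
s=sensors.observe();print(s['eef_pos'],s['width']*87)
plan([.602,-.01,.18],-6);plan([.602,.127,.18],-6)"
```

```text
[ 0.51825322 -0.19729719  0.18005934] 52.116527326149516
plan [0.602, -0.01, 0.18] shift [0.816 0.09  0.   ] turn [-0.    -0.    -0.066] rows~ 3.3 t 31.1 q6 -0.25
plan [0.602, 0.127, 0.18] shift [ 1.337e+00 -7.800e-02  1.000e-03] turn [-0.    -0.    -0.066] rows~ 5.4 t 31.1 q6 -0.25
```

Emit:
{"fn": "arm_command", "kwargs": {"commands": "0.12 0.02 0 0 0 -0.01 -1;0.26 0.03 0 0 0 -0.025 -1;0.4 0.04 0 0 0 -0.04 -1;0.54 0.06 0 0 0 -0.05 -1;0.68 0.08 0 0 0 -0.06 -1;0.78 0.09 0 0 0 -0.066 -1;0.816 0.09 0 0 0 -0.066 -1;0.816 0.09 0 0 0 -0.066 -1"}}

```text
clock: 32.15
eef_pos: [0.6036, -0.0127, 0.1799]
tool_rot: [[0.106, 0.994, -0.0], [0.994, -0.106, -0.001], [-0.001, -0.0, -1.0]]
ft_force: [-0.7, -0.4, -2.1]
width: 0.6
finger_force: 55.0
```

```bash
python3 - <<'E'
from h import *
s,f=wrist();print(s['eef_pos'],s['width']*87,s['ft_force'])
V=f["pixels"].min(2);print("near end",[ (y,int(V[y,310:330].mean())) for y in range(145,185,3)])
T=np.eye(4);T[:3,:3]=s["tool_rot"];T[:3,3]=s["eef_pos"]
for dz in(-.0192,.0328):print(dz,project(f,(T@[.0648,0,dz,1])[:3]))
print("dock",project(f,(.602,.129,.005)))
V=imaging.grab_frame("top")["pixels"].max(2)
plan([.602,.1268,.12],-6);plan([.602,.1268,.045],-6);plan([.602,.1268,.038],-6)
E
```

```text
[ 0.60364601 -0.01266343  0.17988293] 52.22417521659862 [-0.65362862 -0.38490392 -2.10676166]
near end [(145, 127), (148, 134), (151, 75), (154, 41), (157, 83), (160, 116), (163, 113), (166, 103), (169, 116), (172, 133), (175, 179), (178, 201), (181, 205), (184, 200)]
-0.0192 (np.float64(312.9948815090955), np.float64(170.63754606639333))
0.0328 (np.float64(313.18268391863893), np.float64(158.04760817517646))
dock (np.float64(293.3956278733317), np.float64(49.90206539753805))
plan [0.602, 0.1268, 0.12] shift [ 0.557 -0.065  0.239] turn [-0.     0.    -0.001] rows~ 2.4 t 32.2 q6 -0.1
plan [0.602, 0.1268, 0.045] shift [ 0.557 -0.065  0.539] turn [-0.     0.    -0.001] rows~ 3.1 t 32.2 q6 -0.1
plan [0.602, 0.1268, 0.038] shift [ 0.557 -0.065  0.567] turn [-0.     0.    -0.001] rows~ 3.2 t 32.2 q6 -0.1
```

Emit:
{"fn": "arm_command", "kwargs": {"commands": "0.14 -0.02 0 0 0 0 -1;0.28 -0.035 0 0 0 0 -1;0.42 -0.05 0.05 0 0 0 -1;0.52 -0.06 0.12 0 0 0 -1;0.557 -0.065 0.22 0 0 0 -1;0.557 -0.065 0.32 0 0 0 -1;0.557 -0.065 0.4 0 0 0 -1;0.557 -0.065 0.4 0 0 0 -1"}}

```text
clock: 33.25
eef_pos: [0.6008, 0.1267, 0.0785]
tool_rot: [[0.108, 0.994, -0.004], [0.994, -0.108, -0.0], [-0.001, -0.004, -1.0]]
ft_force: [1.6, -0.3, -1.6]
width: 0.602
finger_force: 55.0
```

```bash
python3 -c "
from h import *
s=sensors.observe();print(s['eef_pos'],s['width']*87)
plan([.602,.1268,.0405],-6)"
```

```text
[0.60080853 0.12670741 0.07849779] 52.358969730320595
plan [0.602, 0.1268, 0.0405] shift [0.001 0.005 0.152] turn [-0.001  0.    -0.001] rows~ 0.6 t 33.2 q6 0.13
```

Emit:
{"fn": "arm_command", "kwargs": {"commands": "0 0.003 0.05 0 0 0 -1;0 0.003 0.1 0 0 0 -1;0 0.003 0.13 0 0 0 -1;0 0.003 0.145 0 0 0 -1;0 0.003 0.15 0 0 0 -1;0 0.003 0.155 0 0 0 -1;0 0.003 0.155 0 0 0 -1"}}

```text
clock: 34.12
eef_pos: [0.603, 0.1279, 0.0415]
tool_rot: [[0.106, 0.994, 0.0], [0.994, -0.106, 0.0], [0.0, 0.0, -1.0]]
ft_force: [-0.8, 0.3, -2.6]
width: 0.599
finger_force: 55.0
```

```bash
python3 - <<'E'
from h import *
s,f=wrist();print(s['eef_pos'],s['width']*87,s['ft_force'])
V=f["pixels"].min(2);print([ (y,int(V[y,310:330].mean())) for y in range(145,185,3)])
E
```

```text
[0.60296177 0.12790266 0.04150168] 52.13488442469176 [-0.83987842  0.28637165 -2.61664947]
[(145, 130), (148, 130), (151, 130), (154, 130), (157, 154), (160, 174), (163, 171), (166, 158), (169, 174), (172, 193), (175, 242), (178, 255), (181, 255), (184, 254)]
```

Still hanging freely, about 3.5 mm to go. I'll lower in small steps until contact.

Emit:
{"fn": "arm_command", "kwargs": {"commands": "0 0 0.004 0 0 0 -1;0 0 0.008 0 0 0 -1;0 0 0.011 0 0 0 -1;0 0 0.013 0 0 0 -1;0 0 0.013 0 0 0 -1"}}

```text
clock: 34.8
eef_pos: [0.6028, 0.1279, 0.038]
tool_rot: [[0.106, 0.994, -0.0], [0.994, -0.106, -0.0], [-0.0, -0.0, -1.0]]
ft_force: [-0.4, 0.4, -2.3]
width: 0.601
finger_force: 55.0
```

Emit:
{"fn": "arm_command", "kwargs": {"commands": "0 0 0.002 0 0 0 -1;0 0 0.002 0 0 0 -1"}}

```text
clock: 35.05
eef_pos: [0.6029, 0.1279, 0.0378]
tool_rot: [[0.106, 0.994, 0.0], [0.994, -0.106, -0.0], [0.0, 0.0, -1.0]]
ft_force: [-0.7, 0.1, -1.5]
width: 0.598
finger_force: 55.0
```

Emit:
{"fn": "arm_command", "kwargs": {"commands": "0 0 0.003 0 0 0 -1;0 0 0.004 0 0 0 -1;0 0 0.004 0 0 0 -1"}}

```text
clock: 35.42
eef_pos: [0.6028, 0.1279, 0.0377]
tool_rot: [[0.106, 0.994, 0.0], [0.994, -0.106, -0.0], [-0.0, 0.0, -1.0]]
ft_force: [-2.4, -0.5, 6.2]
width: 0.602
finger_force: 55.0
```

Emit:
{"fn": "arm_command", "kwargs": {"commands": "0 0 0 0 0 0 0.5;0 0 0 0 0 0 0.9;0 0 0 0 0 0 0.9;0 0 0 0 0 0 1;0 0 -0.1 0 0 0 1;0 0 -0.3 0 0 0 1;0 0 -0.5 0 0 0 1;0 0 -0.7 0 0 0 1"}}

```text
clock: 36.42
eef_pos: [0.6026, 0.1278, 0.2129]
tool_rot: [[0.106, 0.994, -0.0], [0.994, -0.106, -0.0], [-0.0, -0.0, -1.0]]
ft_force: [0.8, -0.7, 0.2]
width: 1.002
finger_force: 0.0
```

Emit:
{"fn": "arm_command", "kwargs": {"commands": "-0.5 0 -0.7 0 0 0 1;-1 0 -0.7 0 0 0 1;-1 0 -0.7 0 0 0 1;-1 0 -0.7 0 0 0 1;-1 0 -0.7 0 0 0 1;-1 0 -0.7 0 0 0 1"}}

```text
clock: 37.17
eef_pos: [0.5771, -0.1249, 0.3893]
tool_rot: [[0.112, 0.994, 0.006], [0.994, -0.112, -0.003], [-0.003, 0.006, -1.0]]
ft_force: [-0.8, 0.3, 0.3]
width: 0.997
finger_force: 0.0
```

```bash
python3 - <<'E'
from h import *
t=imaging.grab_frame("top");f=imaging.grab_frame("side")
a=np.vstack([np.hstack([cv2.resize(f["pixels"][150:255,250:390],(560,420),interpolation=2)]),cv2.resize(t["pixels"][185:320,145:325],None,fx=560/180,fy=1.3,interpolation=2)[:175]])
a=np.hstack([cv2.resize(f["pixels"][150:255,250:390],(460,345),interpolation=2),cv2.resize(t["pixels"][185:320,150:330],(340,255))[:,:].copy() if 0 else cv2.copyMakeBorder(cv2.resize(t["pixels"][185:320,150:330],(340,255),interpolation=2),0,90,0,0,0)])
cv2.imwrite("pics/end.png",a[:,:,::-1])
V=t["pixels"].min(2);mx=t["pixels"].max(2)
m=np.zeros_like(V);m[190:240,220:300]=V[190:240,220:300]>205;print("carton",rect(cast(t,big(m),.057)))
m=np.zeros_like(V);m[255:300,228:272]=V[255:300,228:272]>200;print("timer",rect(cast(t,big(m),.024)))
m=np.zeros_like(V);m[222:258,286:322]=mx[222:258,286:322]>60;print("dish",rect(cast(t,big(m),.015)))
E
```

```text
carton (array([596.3, 131.7]), 125.9, 63.3, 84.1)
timer (array([425., 148.]), 69.5, 69.0, 1.8)
dish (array([532.7,   7.8]), 93.3, 91.3, 1.6)
```

View pics/end.png

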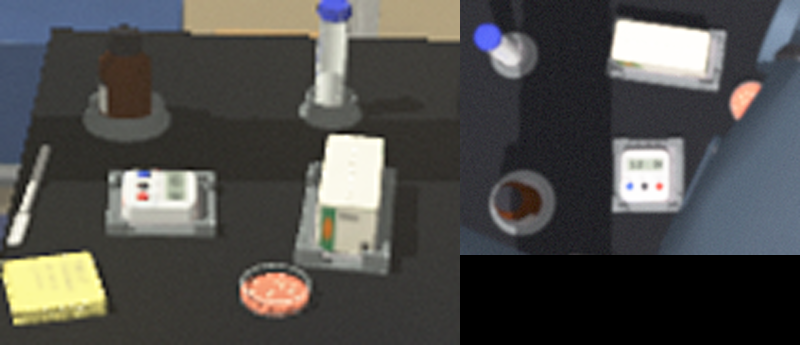

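The final view shows the tube, bottle, timer and carton each upright or flat and square in their docks, with the dish where it was. Handing in.

```bash
python3 -c "
from workcell import ticket;print(ticket.finish_job())"
```

```text
the job is handed in; nothing more can be done
None
```

The tube, brown bottle, white timer and film carton each sit in their matching docks, placed in that order, and the job was handed in at about 37 s; the agar dish looked undisturbed in the last side view, and no verdict came back.

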